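# Set out a flow-test rig on its base board

## Robot

A 7-joint arm with a two-finger parallel gripper is mounted at the origin on the work surface. World frame = base frame: x ahead of the robot, y to its left, z up, the work surface at z = 0. Lengths are in mm, angles in degrees, forces in N, time in s.
With the tool pointing down it reaches from about 425 to 925 mm from the base axis. Payload 6.8 kg.
Tool frame: the origin (TCP) lies between the finger pads; the fingertips stand 14 mm ahead of it and the grasp point (between the pads) lies 5 mm behind it; x points along the fingers, y is the direction in which the jaws open and shut, and the axes are right-handed (so a half turn about x gives the same grasp; the last joint's range is limited). The gripper opens to 88 mm and grips with 3 to 60 N. Pads are 20 mm wide; open, the fingers measure 115 mm over their backs; the gripper's body (75 mm by 178 mm) begins 61 mm behind the grasp point.
Start: joints at [63.535, 27.33, 1.283, 89.118, -0.659, 63.558, -4.761], TCP at [233.873, -633.206, 236.664] pointing down, gripper open.
Joint ranges: [-169.35, 169.35], [-19.33, 120.38], [-80.79, 83.38], [13.8, 139.57], [-78.32, 258.32], [9.67, 109.79], [-169.56, 169.56]. Speed limits (degrees/s): [136.94, 136.94, 180, 180, 180, 180, 180].

## Interface

Orientations are given as [roll, pitch, yaw] about the fixed x, y, z axes, in that order (R = Rz(yaw) Ry(pitch) Rx(roll)).
In Python, from cell import state, eyes, ctrl gives the robot as it stands. The module is installed in compiled form; this text tells all that it offers.
- The arm moves only by the shell command python3 -m creep 'ROWS'. ROWS is JSON, a list of rows, each a list of 3 entries, a list of its own where there are three numbers: the finger opening in cm, from 0 to 8.78, then the shift along the tool's x, y, z in cm, then the turn about the tool's x in rad. In form: [[claw, [dx, dy, dz], twist], ...]. A call has 1 to 20 rows; each row shifts and turns the commanded pose from where the row before left it, along the tool's axes as they then stand; what a row does not reach is not made up. A row lasts 1/8 s, in which the tool goes at most 62.5 mm and 10.7 degrees, less where a joint would pass 70% of its speed; a pose out of reach is approached as far as the arm can. A call is refused whole if a number of a shift passes 6.25 or a number of a turn 0.188, either way. A call with a gripper value outside its range is refused whole. The fingers move at their own pace and stop on an object; the grip force is fixed at half the most. Time passes only in rows, so rows that do not move let the fingers close. It gives the time, the measured TCP pose, the force and the opening at its end, in the units of the state.
- state(): the state, without advancing time (a new reading comes with each control period).
- eyes.camera(name): name is "scene" or "top" or "wrist"; returns a dict with "image" (384x512x3 uint8, blue, green, red), "fov_y" (degrees; the focal length in pixels is half the picture's height over the tangent of half this angle, whatever the lens; pixels are square), "cx", "cy" (the principal point, pixels), "extrinsics" (4x4, takes a point from camera to world coordinates); the wrist camera has in their place "hand_eye" (4x4, takes a point from camera to tool coordinates, whose origin is the TCP and whose axes are the tool frame's). Camera axes: x right, y down, z forward; pixel columns grow to the right and rows downward; lengths in mm; the calibration is good to about 2 mm. The wrist camera is an equidistant fisheye: a pixel r from the principal point sees the ray r / f radians off the axis. A picture is of the moment at which its call begins: read the wrist's pose just before it. There is no depth.
- ctrl.hand_in(): hands the job in, once; it reports no verdict.
The state is a dict: "clock": time; "joints": joint angles; "joint_velocities": joint speeds; "joint_efforts": joint torques, N m; "position": TCP position; "orientation": TCP orientation; "wrist_force": force on the tool from outside, world axes, zero at the start; "torque": the same for the moment, N m; "grip_width": opening from 0.0 (shut) to 1.0 (fully open).
Only numpy, scipy, OpenCV 4.12 (cv2) and the standard library are available. Lean on these libraries where they do the work, as an engineer would, in place of code of your own. Each camera call takes 0.05 s, during which the arm holds its last target.

## Task

Set out the flow-test rig on the aluminium base board: stand the steel chamber upright in the middle of the round pad and the white jar upright in the middle of the square pad, and set the brass valve block upright on the bare board midway between the two pads, its hose stubs pointing at the pads. Put the lid on the chamber, knob up and seated flat all round, and stand the pressure gauge, dial up, on the middle of the valve block's top. Leave the glass beaker standing where it is.

Things in the scene. Friction and masses are not known exactly. Their poses are not given: they have to be found in the camera images.
- board: fixed bare aluminium board lying on the bench, 110 (its x) x 300 (its y) x 6 mm thick, small dark screw holes along both long edges. Origin: centre of its underside, on the bench; z up. The pads lie on it, centred 105 mm from its centre along +y and -y (which is which varies), so its centre is midway between them; there it is bare.
- pad_round: fixed round black rubber pad on one end of the board, 74 mm across, 4 mm thick; its top is 10 mm above the bench. Origin at the centre of its underside.
- pad_square: fixed square black rubber pad on the other end of the board, 72 x 72 mm, 4 mm thick; its top is 10 mm above the bench. Origin at the centre of its underside, sides along the board's sides.
- chamber: loose steel can, open at the top, up to 0.42 kg: 62 mm outside, 54 inside diameter, 70 high, with two small white-collared port stubs (14 mm thick, reaching 43 mm from the axis along +x and -x, 18 mm above its underside). Starts upright on the bench. Origin: centre of its underside, z up. Its final turn about the vertical does not matter.
- lid: loose lid, up to 0.17 kg: rubber plug 44 mm across, 7 high (goes into the chamber's mouth, 5 mm to spare all round), above it a steel flange 66 mm across, 8 thick (rests on the rim), then a black knob 22 mm across, 32 high. Starts on the bench on its plug, knob up. Origin: centre of the plug's underside, z up; flange top at 15, knob top at 47 mm. Seated, its origin is 63 mm above the chamber's.
- jar: loose closed white plastic jar with a white screw cap, 56 mm diameter, 85 mm high, 0.11 to 0.23 kg. It starts upright on the bench. Origin at the centre of its underside, z up.
- valve_block: loose brass block, up to 0.42 kg: 50 (its x) x 40 (its y) x 40 mm high, flat top, with a hose stub about 13 mm thick standing out 16 mm from the middle of each end face along +x and -x (82 mm over the stubs). Starts upright on the bench. Origin: centre of its underside, z up. Either stub may point at either pad.
- gauge: loose pressure gauge, 0.08 to 0.17 kg: a black disc 48 mm across and 30 mm high with a white dial and needle on its top face. It starts dial up on the bench. Origin at the centre of its underside, z up along its axis. Its final turn about the vertical does not matter.
- beaker: loose empty glass beaker, 52 mm across the rim, 65 mm high, 0.09 kg, standing in the same row as the things to be moved; not to be knocked over or shoved away. Origin at the centre of its underside, z up.
Not all that is in view belongs to the job. Leave any orange, pink or turquoise look-alike of the jar alone.

How it is judged (in metres and radians):
At the end, for the whole second after the job is handed in: Chamber on the round pad, jar on the square pad, each within 12 mm of centre; valve block midway on the board within 13 mm, stubs in line within 12 degrees; lid seated flat on the chamber within 10 mm; gauge on the block within 10 mm; all upright, released, at rest (horizontal distance between chamber and pad_round below 0.012 m and angle between each of chamber, jar, valve_block, gauge's own z axis and vertical below 0.08 rad and height (world z) of chamber between 0.007 and 0.013 m and horizontal distance between jar and pad_square below 0.012 m and height (world z) of jar between 0.007 and 0.013 m and horizontal distance between valve_block and board below 0.013 m and angle between the x axis of valve_block and the y axis of board, either way round below 0.21 rad and height (world z) of valve_block between 0.003 and 0.009 m and horizontal distance between lid and chamber below 0.01 m and angle between lid's own z axis and vertical below 0.05 rad and height (world z) of lid between 0.069 and 0.077 m and horizontal distance between gauge and valve_block below 0.01 m and height (world z) of gauge between 0.043 and 0.049 m and linear speed of each of chamber, lid, jar, valve_block, gauge below 0.02 m/s); the robot touches nothing.
It fails at once if the glass beaker is tipped or shoved more than 30 mm (angle between beaker's own z axis and vertical above 0.4 rad or distance of beaker from where it was at the start of the episode above 0.03 m).
It also fails if it takes over 128 s, if anything falls off the work surface, if the arm or the gripper's body presses on something with over 40 N, if the wrist force passes 120 N, or if a joint passes its speed limit or range.

## Working session

There is one attempt and no reset: what is moved stays moved. The work goes in short steps, Python scripts to look and compute and a shell command to move; the robot and the scene stay as the last step left them, time stands still between calls to the robot, and variables do not carry over. Pictures are saved under pics/ and viewed, and the job is handed in when it is done.

```bash
mkdir -p pics; python3 - <<'E'
from cell import state, eyes
import cv2
s=state();print(s)
for n in ("scene","top","wrist"):
    c=eyes.camera(n);cv2.imwrite(f"pics/{n}0.png",c["image"])
    print(n,c["fov_y"],c["cx"],c["cy"]);print(c.get("extrinsics",c.get("hand_eye")))
E
```

```text
{'clock': 0.0, 'joints': array([63.5353814 , 27.37405646,  1.28045766, 89.17435926, -0.65723033,
       63.55962692, -4.75915986]), 'joint_velocities': array([ 0.01930046,  0.02852961, -0.00018587, -0.08263517, -0.06134555,
        0.01602701,  0.0116864 ]), 'joint_efforts': array([ 3.69008403e-04, -5.82847095e+01,  1.53448429e+00, -2.72607726e+01,
       -5.43417572e-02,  1.69389095e-02,  1.74173206e-04]), 'position': array([ 233.64512098, -632.68281858,  235.73136753]), 'orientation': array([-84.81533329,  89.89930749, 115.45932152]), 'wrist_force': array([ 0.40553488, -0.48945153,  0.19061788]), 'torque': array([-0.00345549, -0.03729835,  0.02466606]), 'grip_width': 0.9997397790476892}
scene 53.44551586640578 252.69475086858927 191.55750927384656
[[-3.00362920e-01  6.97494609e-01 -6.50602326e-01  1.22762685e+03]
 [ 9.53729252e-01  2.09957361e-01 -2.15217145e-01  2.02725373e+02]
 [-1.35140514e-02 -6.85141720e-01 -7.28284418e-01  8.35747335e+02]
 [ 0.00000000e+00  0.00000000e+00  0.00000000e+00  1.00000000e+00]]
top 51.00634709418133 258.000005169513 189.6713912566109
[[-1.23500968e-02 -9.84142078e-01  1.76951531e-01  3.27141697e+02]
 [-9.99688293e-01  1.59923484e-02  1.91718926e-02 -5.31072819e+01]
 [-2.16977367e-02 -1.76659600e-01 -9.84032822e-01  1.03562452e+03]
 [ 0.00000000e+00  0.00000000e+00  0.00000000e+00  1.00000000e+00]]
wrist 65.70646984690485 255.95251822877105 188.057820370034
[[ 1.12428568e-03 -2.65293439e-01  9.64167064e-01 -1.47620701e+02]
 [ 9.99998786e-01 -7.42230671e-04 -1.37029494e-03  2.81812755e-01]
 [ 1.07916462e-03  9.64167434e-01  2.65292283e-01 -7.16799050e+01]
 [ 0.00000000e+00  0.00000000e+00  0.00000000e+00  1.00000000e+00]]
```

View pics/scene0.png

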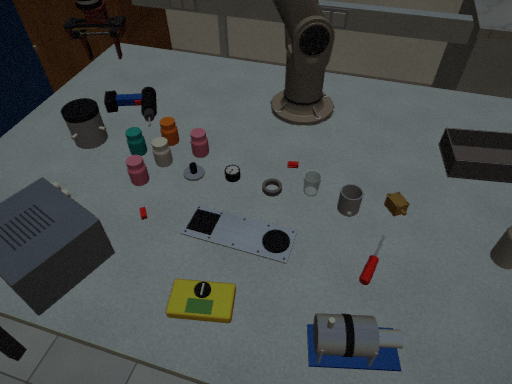

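View pics/top0.png

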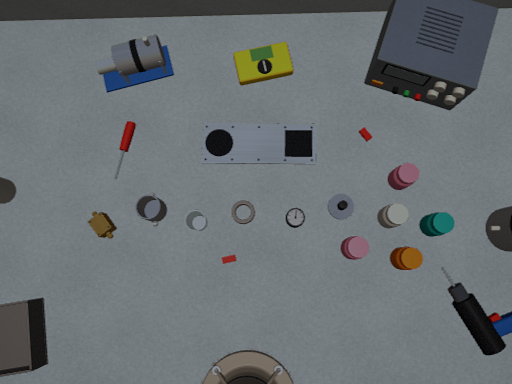

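View pics/wrist0.png

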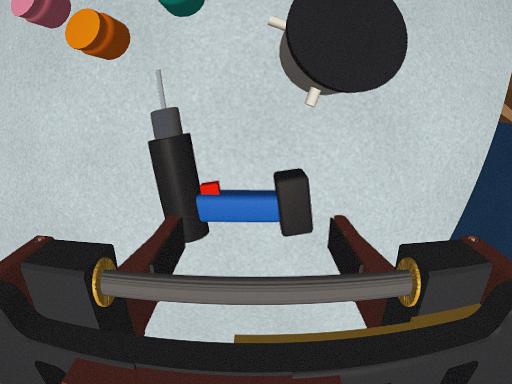

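```bash
python3 - <<'E'
import cv2
im=cv2.imread("pics/top0.png")
c=im[110:265,70:340];cv2.imwrite("pics/topA.png",cv2.resize(c,None,fx=2.9,fy=2.9,interpolation=cv2.INTER_CUBIC))
c=im[110:280,270:470];cv2.imwrite("pics/topB.png",cv2.resize(c,None,fx=3.5,fy=3.5,interpolation=cv2.INTER_CUBIC))
E
```

```text
(no output)
```

View pics/topA.png

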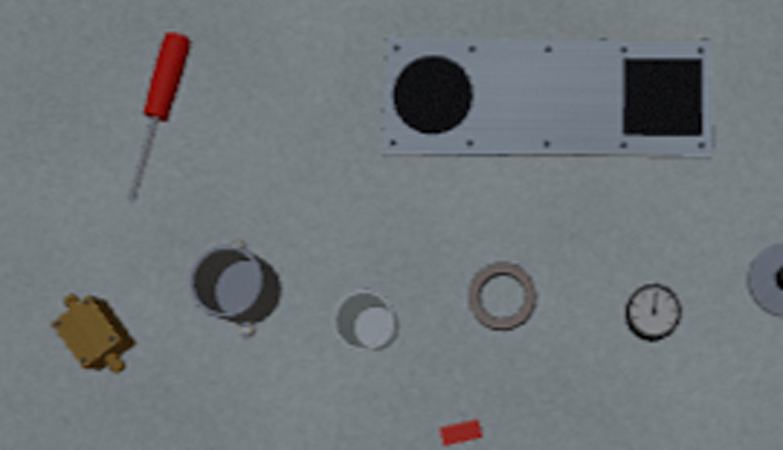

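View pics/topB.png

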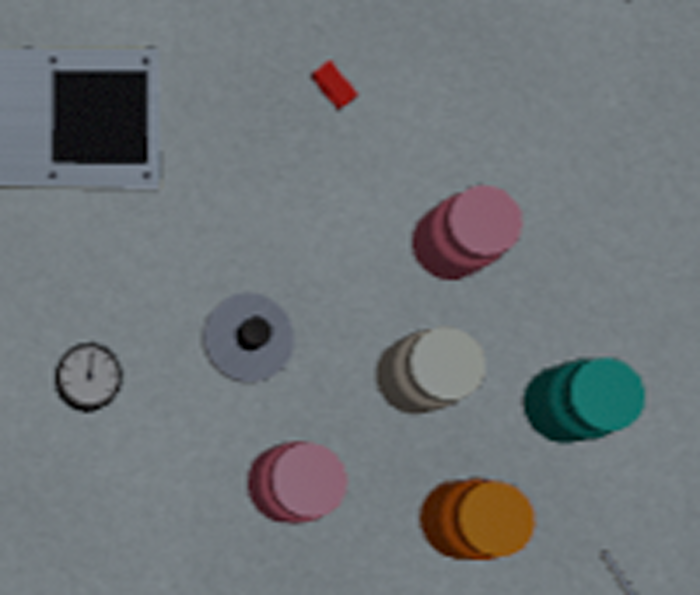

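```bash
cat > h.py <<'E'
import numpy as np, cv2
from scipy.spatial.transform import Rotation as Ro
def f(c): return 192/np.tan(np.radians(c["fov_y"]/2))
def ray(c,name,uv,T=None):
    uv=np.atleast_2d(np.asarray(uv,float)); x=(uv-[c["cx"],c["cy"]])/f(c)
    if name=="wrist":
        r=np.linalg.norm(x,axis=1,keepdims=True)+1e-12
        d=np.hstack([np.sin(r)*x/r,np.cos(r)]); E=T@c["hand_eye"]
    else: d=np.hstack([x,np.ones((len(x),1))]); E=c["extrinsics"]
    return E[:3,3], d@E[:3,:3].T
def plane(c,name,uv,z,T=None):
    o,d=ray(c,name,uv,T); return (o+d*((z-o[2])/d[:,2])[:,None])[:,:2]
def tool(s):
    T=np.eye(4);T[:3,:3]=Ro.from_euler("xyz",s["orientation"],degrees=True).as_matrix();T[:3,3]=s["position"];return T
def proj(c,name,P,T=None):
    P=np.atleast_2d(np.asarray(P,float));E=(T@c["hand_eye"]) if name=="wrist" else c["extrinsics"]
    p=(P-E[:3,3])@E[:3,:3]
    if name=="wrist":
        r=np.linalg.norm(p[:,:2],axis=1,keepdims=True);th=np.arctan2(r,p[:,2:]);x=p[:,:2]/(r+1e-12)*th
    else:x=p[:,:2]/p[:,2:]
    return x*f(c)+[c["cx"],c["cy"]]
def cont(m,uv,rad=60):
    """contour of mask component nearest uv"""
    cs,_=cv2.findContours(m.astype(np.uint8)*255,cv2.RETR_EXTERNAL,cv2.CHAIN_APPROX_NONE)
    cs=[k for k in cs if cv2.contourArea(k)>15]
    return min(cs,key=lambda k:np.linalg.norm(k[:,0].mean(0)-uv))[:,0].astype(float)
def circ(p):
    A=np.c_[2*p,np.ones(len(p))];a=np.linalg.lstsq(A,(p**2).sum(1),rcond=None)[0]
    return a[:2],np.sqrt(a[2]+a[0]**2+a[1]**2)
def snap(n,tag):
    from cell import state,eyes
    s=state();c=eyes.camera(n);cv2.imwrite(f"pics/{tag}.png",c["image"]);return s,c,tool(s)
E
python3 - <<'E'
from h import *
s,c,T=snap("top","top1")
print("tool y axis",T[:3,1],"z",T[:3,2])
im=c["image"];g=cv2.cvtColor(im,cv2.COLOR_BGR2GRAY);hsv=cv2.cvtColor(im,cv2.COLOR_BGR2HSV)
dark=g<50
pr=plane(c,"top",cont(dark,(219,143)),10);print("round",circ(pr))
ps=plane(c,"top",cont(dark,(299,143)),10);print("square",cv2.minAreaRect(ps.astype(np.float32)))
k=plane(c,"top",cont(dark,(342,205)),47);print("knob",circ(k))
q=np.array(cont(hsv[...,0]<0,(0,0)) if 0 else [0])
for n,uv in (("gauge",(295,217)),("lid",(341,206)),("jar",(398,214)),("block",(101,224)),("chamber",(151,208)),("beak",(198,220))):
    u,v=uv;print(n,g[v,u-22:u+23:2], hsv[v,u])
E
```

```text
tool y axis [ 0.3464936  -0.93805151 -0.00124165] z [-9.38052179e-01 -3.46494004e-01  1.18274814e-04]
round (array([640.75522738,  69.4236305 ]), np.float64(34.7558809560071))
square ((634.7935180664062, -140.18638610839844), (68.49404907226562, 70.95867156982422), 87.9626693725586)
knob (array([ 463.14610032, -240.43685271]), np.float64(10.523010854503347))
gauge [127 124 125 124 122 127  97 103 133 129 134  34 124 130 116  84 107 126
 126 126 125 123 120] [120  50  41]
lid [124 122 122 122 104 102 103 102 103  56  14  40  34  27  80 104 102 108
 123 121 126 124 122] [170  18  42]
jar [126  56  60  74 104  54 135 142 141 141 140 141 141 141 141 141 134 124
 123 123 124 122 125] [ 60   5 142]
block [123 119 124 122 119 108  83  81  83  81  84  86  83  84  85  66  32  35
 129 125 125 130 123] [ 20 151 105]
chamber [125 125 124 112  36  44  46  40 102 105 102 103 104 104 103  93  41  40
  40 112 125 122 122] [108  40 115]
beak [123 125 123 121 132  90  89  90 106 138 137 137 136 136 139  96 122 127
 124 125 126 126 126] [106  23 145]
```

```bash
python3 - <<'E'
from h import *
s,c,T=snap("top","top2")
im=c["image"];g=cv2.cvtColor(im,cv2.COLOR_BGR2GRAY);hsv=cv2.cvtColor(im,cv2.COLOR_BGR2HSV)
bg=cv2.medianBlur(g,3)
m=cv2.morphologyEx(((bg<113)).astype(np.uint8),cv2.MORPH_CLOSE,np.ones((3,3)))
l=cont(m,(341,206));print("lid flange",circ(plane(c,"top",l,15)))
gg=cont(m,(295,217));print("gauge",circ(plane(c,"top",gg,27)))
j=cont((g>130)&(hsv[...,1]<20)&(np.hypot(*(np.indices(g.shape)[::-1]-np.array([397,214])[:,None,None]))<25),(397,214));print("jar",circ(plane(c,"top",j,85)))
b=(abs(hsv[...,0].astype(int)-20)<6)&(hsv[...,1]>90)&(hsv[...,2]>92)
b=cv2.morphologyEx(b.astype(np.uint8),cv2.MORPH_OPEN,np.ones((5,5)));bc=cont(b,(99,223));print("block",cv2.minAreaRect(plane(c,"top",bc,40).astype(np.float32)),cv2.boxPoints(cv2.minAreaRect(plane(c,"top",bc,40).astype(np.float32))))
ch=cont(m,(151,208));p=plane(c,"top",ch,70);print("chamber all",circ(p),cv2.boundingRect(ch.astype(np.int32)))
bd=cv2.medianBlur(cv2.absdiff(g,cv2.GaussianBlur(g,(0,0),25)),3)
for n in ("block","chamber","beaker"): pass
print(plane(c,"top",[(155,194.5),(156,223)],18),"ports",plane(c,"top",(197.5,220),65),"beak rim")
E
```

```text
lid flange (array([ 464.37040879, -241.87053013]), np.float64(32.50258454524111))
gauge (array([ 436.4147103, -124.8490183]), np.float64(24.748630684072683))
jar (array([ 436.15048201, -363.79106328]), np.float64(23.113131680076993))
block ((426.8841247558594, 365.4176025390625), (39.20396041870117, 42.51605987548828), 89.20157623291016) [[405.35504 346.11377]
 [447.86694 345.5213 ]
 [448.4132  384.72144]
 [405.9013  385.3139 ]]
chamber all (array([458.25093748, 226.10089864]), np.float64(36.44669555572807)) (135, 193, 33, 34)
[[501.80166304 232.48149259]
 [428.15614096 227.48415672]] ports [[429.3205873  113.51422419]] beak rim
```

```bash
cat >> h.py <<'E'
def go(x,y,z,jaw=None):
    from cell import state
    s=state();T=tool(s);d=np.array([x,y,z])-s["position"]
    l=T[:3,:3].T@d/10
    a=np.degrees(np.arctan2(T[1,1],T[0,1]));tw=0
    if jaw is not None: tw=-np.radians((jaw-a+90)%180-90)
    print("pos",s["position"].round(1),"jaw",a.round(1),"x",T[:3,0].round(3),"shift cm",l.round(2),"twist",round(tw,3),"tw rows",abs(tw)/.18,"dist rows",np.linalg.norm(d)/60,"t",s["clock"])
E
python3 - <<'E'
from h import *
from cell import eyes
c=eyes.camera("top")
p=plane(c,"top",[(94.8,213.4),(110.3,235.9)],20);print(p,p.mean(0),np.degrees(np.arctan2(*(p[0]-p[1])[::-1])))
go(427,365,200,-55)
E
```

```text
[[454.84890491 385.30724039]
 [396.91046182 342.2616752 ]] [425.87968336 363.7844578 ] 36.610629802460124
pos [ 233.8 -633.   236.3] jaw -69.7 x [-0.     0.001 -1.   ] shift cm [  3.68 -86.93 -52.7 ] twist -0.257 tw rows 1.4280514386185106 dist rows 16.953480767752417 t 0.3
```

```bash
python3 -m creep '[[8.7,[0,-3.5,-4.45],0],[8.7,[0,-3.5,-4.45],0],[8.7,[0,-3.5,-4.45],0],[8.7,[0,-3.5,-4.45],0],[8.7,[0,-3.5,-4.45],0],[8.7,[0,-3.5,-4.45],0],[8.7,[0,-3.5,-4.45],0],[8.7,[0,-3.5,-4.45],0],[8.7,[0,-3.5,-4.45],0],[8.7,[0,-3.5,-4.45],0],[8.7,[0,-3.5,-4.45],0],[8.7,[0,0,0],-0.13],[8.7,[0,0,0],-0.13]]'; python3 -c "
from h import *
go(427,365,200,-55)"
```

```text
clock: 1.92
position: [560.0, -101.3, 236.5]
orientation: [-67.4, 90.0, 148.1]
wrist_force: [-0.3, -0.1, 0.1]
grip_width: 0.992
pos [ 560.  -101.3  236.5] jaw -54.5 x [-0.  0. -1.] shift cm [  3.66 -45.68 -16.28] twist 0.009 tw rows 0.05138587480382961 dist rows 8.104867467424032 t 1.925
```

```bash
python3 -m creep '[[8.7,[0.4,-5.07,-1.81],0],[8.7,[0.4,-5.07,-1.81],0],[8.7,[0.4,-5.07,-1.81],0],[8.7,[0.4,-5.07,-1.81],0],[8.7,[0.4,-5.07,-1.81],0],[8.7,[0.4,-5.07,-1.81],0],[8.7,[0.4,-5.07,-1.81],0],[8.7,[0.4,-5.07,-1.81],0],[8.7,[0.4,-5.07,-1.81],0],[8.7,[0,0,0],0],[8.7,[0,0,0],0]]'; python3 -c "
from h import *
go(427,365,200,-55)
s,c,T=snap('wrist','w1')"
```

```text
clock: 3.3
position: [430.3, 363.7, 200.4]
orientation: [51.3, 89.9, -93.6]
wrist_force: [-0.5, 0.9, 0.2]
grip_width: 0.989
pos [430.3 363.7 200.4] jaw -54.8 x [-0.    -0.001 -1.   ] shift cm [ 0.04 -0.29  0.19] twist 0.003 tw rows 0.015517774851046932 dist rows 0.0588712325303881 t 3.3
```

View pics/w1.png

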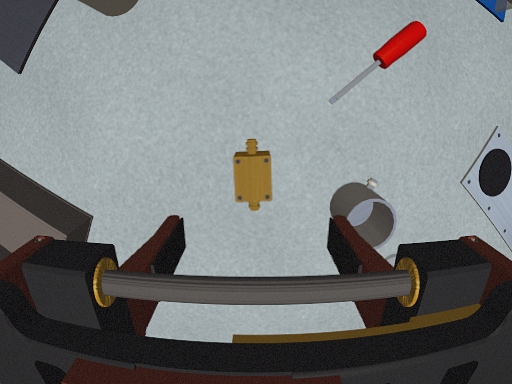

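```bash
cat > blk.py <<'E'
from h import *
s,c,T=snap('wrist','w1b')
im=c["image"];hsv=cv2.cvtColor(im,cv2.COLOR_BGR2HSV)
m=(abs(hsv[...,0].astype(int)-20)<7)&(hsv[...,1]>100)
m=cv2.morphologyEx(m.astype(np.uint8),cv2.MORPH_OPEN,np.ones((3,3)))
k=cont(m,(253,178));print(cv2.minAreaRect(k.astype(np.float32)))
for z in(40,): 
  m2=cv2.morphologyEx(m,cv2.MORPH_OPEN,np.ones((25,25)));k=cont(m2,(253,178));r=cv2.minAreaRect(plane(c,'wrist',k,z,T).astype(np.float32));print("top",r)
st=plane(c,'wrist',[(252,144),(254,207)],20,T);print(st,st.mean(0),np.degrees(np.arctan2(*(st[0]-st[1])[::-1])))
E
python3 blk.py
```

```text
((250.9032745361328, 174.0166015625), (70.22290802001953, 37.01350021362305), 88.40885925292969)
top ((425.5507507324219, 365.45611572265625), (36.266822814941406, 37.85828399658203), 35.03850555419922)
[[454.27888071 385.04120985]
 [395.26134092 341.13091042]] [424.77011082 363.08606014] 36.650028498161625
```

```bash
python3 -c "
from h import *
go(425.5,364,20,-53.8)"
```

```text
pos [431.  362.7 200.6] jaw -55.0 x [ 0.    -0.001 -1.   ] shift cm [18.06 -0.44  0.37] twist -0.02 tw rows 0.11367176192673875 dist rows 3.0112117677684886 t 3.4
```

```bash
python3 -m creep '[[8.7,[4.0,-0.4,0.35],-0.02],[8.7,[5,0,0],0],[8.7,[4,0,0],0],[8.7,[3,0,0],0],[8.7,[2,0,0],0],[8.7,[0,0,0],0],[8.7,[0,0,0],0]]'; python3 -m creep '[[0,[0,0,0],0],[0,[0,0,0],0],[0,[0,0,0],0],[0,[0,0,0],0],[0,[0,0,0],0]]'; python3 -c "
from h import *
go(640,-35,150,-1.6)"
```

```text
clock: 4.28
position: [425.7, 366.0, 21.7]
orientation: [-178.2, 89.9, 38.1]
wrist_force: [0.5, 0.1, 0.1]
grip_width: 0.989
clock: 4.9
position: [424.9, 365.5, 20.6]
orientation: [52.6, 90.0, -91.1]
wrist_force: [0.8, -2.4, 0.6]
grip_width: 0.462
pos [424.9 365.5  20.6] jaw -53.7 x [-0. -0. -1.] shift cm [-12.93  45.01   6.38] twist -0.909 tw rows 5.05057021638737 dist rows 7.877812991156997 t 4.9
```

```bash
python3 -m creep '[[0,[-3.0,0,0],0],[0,[-5,0,0],0],[0,[-4.9,0,0],0],[0,[0,5.0,0.71],0],[0,[0,5.0,0.71],0],[0,[0,5.0,0.71],0],[0,[0,5.0,0.71],0],[0,[0,5.0,0.71],0],[0,[0,5.0,0.71],0],[0,[0,5.0,0.71],0],[0,[0,5.0,0.71],0],[0,[0,5.0,0.71],0],[0,[0,0,0],-0.182],[0,[0,0,0],-0.182],[0,[0,0,0],-0.182],[0,[0,0,0],-0.182],[0,[0,0,0],-0.182],[0,[0,0,0],0],[0,[0,0,0],0]]'; python3 -c "
from h import *
go(637.8,-35.4,60,-1.6)
s,c,T=snap('wrist','w2')
go(637.8,-35.4,60,-1.6)
s,c,T=snap('top','t2')"
```

```text
clock: 7.28
position: [639.5, -35.0, 149.1]
orientation: [-90.8, 89.9, 177.5]
wrist_force: [-0.2, 0.2, -3.3]
grip_width: 0.452
pos [639.5 -35.  149.1] jaw -1.8 x [-0.001  0.    -1.   ] shift cm [ 8.91 -0.16  0.05] twist -0.003 tw rows 0.015076321581748464 dist rows 1.4859972736055844 t 7.275
pos [639.6 -34.9 149.3] jaw -1.7 x [-0.001 -0.    -1.   ] shift cm [ 8.93 -0.17  0.06] twist -0.002 tw rows 0.010916275792066572 dist rows 1.4889160579619933 t 7.325
```

View pics/w2.png

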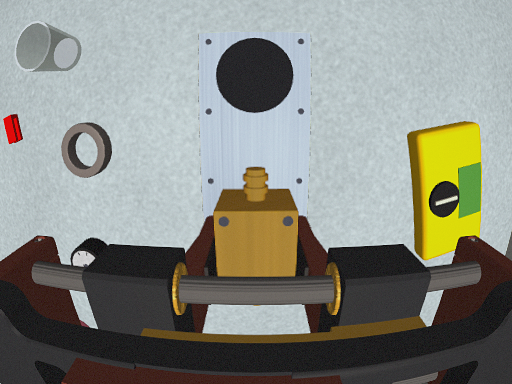

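```bash
python3 -c "
from h import *
s,c,T=snap('wrist','w3')
g=cv2.cvtColor(c['image'],cv2.COLOR_BGR2GRAY)
p=plane(c,'wrist',cont(g<60,(255,75)),10,T);print(circ(p))
p=plane(c,'wrist',[(208,42),(301,42),(211,181),(299,181)],6,T);print(p, p[:2].mean(0),p[2:].mean(0))
go(637.8,-35.4,30,-1.6)
"
```

```text
(array([640.14423571,  70.22496544]), np.float64(35.834274301931934))
[[596.42236651 105.97070471]
 [686.77939445 103.06159666]
 [593.14023001 -33.8620856 ]
 [682.52044192 -36.53850435]] [641.60088048 104.51615068] [637.83033596 -35.20029497]
pos [639.8 -34.8 149.6] jaw -1.6 x [-0. -0. -1.] shift cm [11.96 -0.19  0.07] twist -0.001 tw rows 0.003455682135332204 dist rows 1.993473490060711 t 7.425
```

```bash
python3 -m creep '[[0,[4.5,-0.19,0.07],0],[0,[4,0,0],0],[0,[2,0,0],0],[0,[1.0,0,0],0],[0,[0.5,0,0],0],[0,[0.2,0,0],0],[0,[0,0,0],0]]'; python3 -c "
from h import *
go(637.8,-35.4,26.6,-1.6)"
```

```text
clock: 8.3
position: [638.5, -35.5, 28.5]
orientation: [86.7, 89.9, -4.9]
wrist_force: [-0.5, -0.1, -3.2]
grip_width: 0.451
pos [638.5 -35.5  28.5] jaw -1.6 x [ 0.001 -0.    -1.   ] shift cm [ 0.19 -0.07 -0.01] twist 0.001 tw rows 0.004009256944285327 dist rows 0.03343311262063142 t 8.3
```

```bash
python3 -m creep '[[0,[0.15,-0.07,0],0],[0,[0.05,0,0],0],[0,[0,0,0],0],[8.7,[0,0,0],0],[8.7,[0,0,0],0],[8.7,[0,0,0],0],[8.7,[0,0,0],0],[8.7,[-3,0,0],0],[8.7,[-5,0,0],0],[8.7,[-5,0,0],0],[8.7,[0,0,0],0]]'; python3 -c "
from h import *
go(436.4,-124.8,170,-1.6)
s,c,T=snap('wrist','w4')"
```

```text
clock: 9.68
position: [640.0, -34.9, 160.2]
orientation: [91.5, 89.5, -0.1]
wrist_force: [-0.0, -0.2, -0.8]
grip_width: 0.989
pos [640.  -34.9 160.2] jaw -1.6 x [ 0.008 -0.    -1.   ] shift cm [ -1.14 -20.1    9.54] twist 0.001 tw rows 0.004303579865139877 dist rows 3.713253284923364 t 9.675
```

View pics/w4.png

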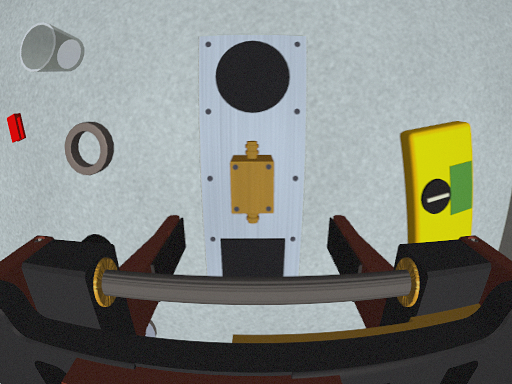

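```bash
python3 -c "
from h import *
s,c,T=snap('wrist','w4b')
st=plane(c,'wrist',[(252,146),(253,217)],26,T);print(st.mean(0))"
python3 -m creep '[[8.7,[-0.3,-5.0,2.38],0],[8.7,[-0.3,-5.0,2.38],0],[8.7,[-0.3,-5.0,2.38],0],[8.7,[-0.3,-5.0,2.38],0],[8.7,[0,0,0],0],[8.7,[0,0,0],0]]'; python3 -c "
from h import *
s,c,T=snap('wrist','w5')
go(436.4,-124.8,15,-1.6)"
```

```text
[634.83607898 -34.39885444]
clock: 10.52
position: [435.0, -125.1, 167.2]
orientation: [-158.2, 90.0, 110.3]
wrist_force: [0.6, -0.3, 0.5]
grip_width: 0.991
pos [ 435.7 -124.6  167.3] jaw -1.5 x [ 0.     0.001 -1.   ] shift cm [15.23  0.07  0.03] twist 0.002 tw rows 0.009457004952120986 dist rows 2.5388334587656156 t 10.575
```

View pics/w5.png

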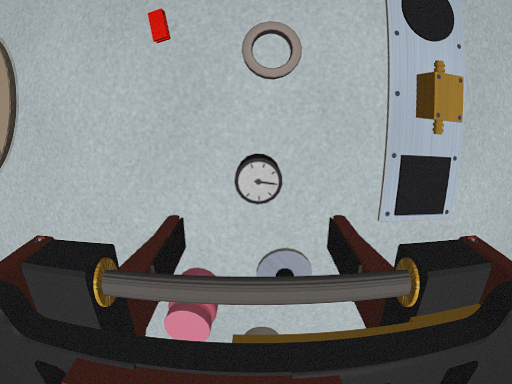

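```bash
python3 -c "
from h import *
s,c,T=snap('wrist','w5b')
g=cv2.cvtColor(c['image'],cv2.COLOR_BGR2GRAY);hsv=cv2.cvtColor(c['image'],cv2.COLOR_BGR2HSV)
Y,X=np.indices(g.shape);near=np.hypot(X-258,Y-179)<40
k=cont((g<100)&near,(258,179));print(circ(plane(c,'wrist',k,28,T)))
k=cont((g>135)&(np.hypot(X-258,Y-179)<20),(258,179));print(circ(plane(c,'wrist',k,30,T)))
go(436.4,-124.8,17,-1.6)"
```

```text
(array([ 436.09558297, -122.42963523]), np.float64(24.088227035194393))
(array([ 436.55976698, -122.91881463]), np.float64(18.373137829379672))
pos [ 435.9 -124.4  167.4] jaw -1.5 x [ 0.     0.001 -1.   ] shift cm [15.04  0.05  0.06] twist 0.002 tw rows 0.012810677970455889 dist rows 2.5063740550624587 t 10.625
```

```bash
python3 -m creep '[[8.7,[4,0.05,-0.1],0],[8.7,[5,0,0],0],[8.7,[4,0,0],0],[8.7,[2,0,0],0],[8.7,[0,0,0],0],[8.7,[0,0,0],0],[0,[0,0,0],0],[0,[0,0,0],0],[0,[0,0,0],0],[0,[0,0,0],0],[0,[0,0,0],0]]'; python3 -c "
from h import *
go(637.8,-35.4,150,-1.6)"
```

```text
clock: 12.0
position: [435.5, -124.4, 17.8]
orientation: [74.1, 90.0, -17.5]
wrist_force: [0.4, 0.5, 1.0]
grip_width: 0.537
pos [ 435.5 -124.4   17.8] jaw -1.6 x [ 0. -0. -1.] shift cm [-13.21  19.99  -9.44] twist 0.001 tw rows 0.0038227484298634894 dist rows 4.292043221641911 t 12.0
```

```bash
python3 -m creep '[[0,[-3.2,0,0],0],[0,[-5,0,0],0],[0,[-5,0,0],0],[0,[0,5,-2.36],0],[0,[0,5,-2.36],0],[0,[0,5,-2.36],0],[0,[0,5,-2.36],0],[0,[0,0,0],0],[0,[0,0,0],0],[0,[0,0,0],0]]'; python3 -c "
from h import *
go(637.6,-36,66,-1.6)
s,c,T=snap('wrist','w6')
go(637.6,-36,66,-1.6)"
```

```text
clock: 13.25
position: [636.5, -36.5, 149.4]
orientation: [-50.5, 89.9, -142.1]
wrist_force: [-0.4, -0.1, -1.3]
grip_width: 0.543
pos [636.5 -36.5 149.4] jaw -1.6 x [-0.001 -0.001 -1.   ] shift cm [ 8.34  0.12 -0.06] twist -0.0 tw rows 0.0006969292287106858 dist rows 1.3895344665609324 t 13.25
pos [636.7 -36.5 149.6] jaw -1.6 x [-0.001 -0.001 -1.   ] shift cm [ 8.36  0.1  -0.06] twist -0.0 tw rows 0.0012215047015352986 dist rows 1.3928351493773397 t 13.3
```

View pics/w6.png

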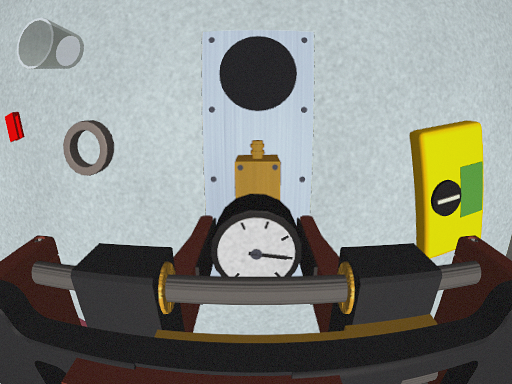

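```bash
python3 -m creep '[[0,[4,0.1,-0.06],0],[0,[2.5,0,0],0],[0,[1,0,0],0],[0,[0.5,0,0],0],[0,[0.3,0,0],0],[0,[0,0,0],0],[0,[0,0,0],0]]'; python3 -c "
from h import *
go(637.6,-36,63.8,-1.6)"
```

```text
clock: 14.18
position: [639.2, -34.7, 67.3]
orientation: [87.8, 89.9, -3.7]
wrist_force: [0.4, -0.9, -1.3]
grip_width: 0.546
pos [639.2 -34.7  67.3] jaw -1.6 x [ 0.001 -0.    -1.   ] shift cm [ 0.35 -0.16  0.14] twist 0.001 tw rows 0.004625690899356108 dist rows 0.0683574716521712 t 14.175
```

```bash
python3 -m creep '[[0,[0.2,-0.1,0.1],0],[0,[0.1,0,0],0],[0,[0.05,0,0],0],[0,[0,0,0],0],[0,[0,0,0],0]]'; python3 -c "
from h import *
go(637.6,-36,63.8,-1.6)"
```

```text
clock: 14.8
position: [637.7, -35.9, 63.9]
orientation: [-9.7, 90.0, -101.2]
wrist_force: [-3.7, -1.0, 5.1]
grip_width: 0.54
pos [637.7 -35.9  63.9] jaw -1.6 x [-0.    -0.001 -1.   ] shift cm [ 0.01 -0.01  0.01] twist 0.001 tw rows 0.004015622430124776 dist rows 0.002393323280519906 t 14.8
```

```bash
python3 -m creep '[[8.7,[0,0,0],0],[8.7,[0,0,0],0],[8.7,[0,0,0],0],[8.7,[0,0,0],0],[8.7,[-2,0,0],0],[8.7,[-4,0,0],0],[8.7,[-6,0,0],0],[8.7,[0,0,0],0],[8.7,[0,0,0],0]]'; python3 -c "
from h import *
go(464,229,200,-86)
s,c,T=snap('wrist','w7')"
```

```text
clock: 15.92
position: [637.8, -35.8, 184.1]
orientation: [68.2, 89.9, -23.3]
wrist_force: [0.7, -0.1, -0.4]
grip_width: 0.989
pos [637.8 -35.8 184.1] jaw -1.6 x [ 0.001 -0.    -1.   ] shift cm [ -1.62 -18.08 -26.  ] twist 1.474 tw rows 8.188373604330126 dist rows 5.28516357531411 t 15.925
```

View pics/w7.png

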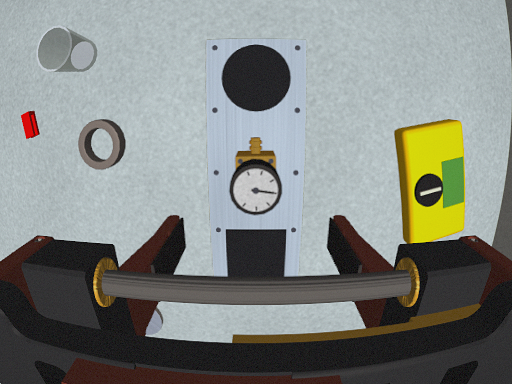

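```bash
python3 -m creep '[[8.7,[-0.27,-3.01,-4.33],0],[8.7,[-0.27,-3.01,-4.33],0],[8.7,[-0.27,-3.01,-4.33],0],[8.7,[-0.27,-3.01,-4.33],0],[8.7,[-0.27,-3.01,-4.33],0],[8.7,[-0.27,-3.01,-4.33],0],[8.7,[0,0,0],0.184],[8.7,[0,0,0],0.184],[8.7,[0,0,0],0.184],[8.7,[0,0,0],0.184],[8.7,[0,0,0],0.184],[8.7,[0,0,0],0.184],[8.7,[0,0,0],0.184],[8.7,[0,0,0],0.184],[8.7,[0,0,0],0],[8.7,[0,0,0],0]]'; python3 -c "
from h import *
go(464,229,200,-86)
s,c,T=snap('wrist','w8')"
```

```text
clock: 17.98
position: [463.8, 228.7, 198.8]
orientation: [22.2, 89.9, -153.5]
wrist_force: [-1.3, 1.3, 0.2]
grip_width: 0.989
pos [463.8 228.7 198.8] jaw -85.7 x [-0.001 -0.001 -1.   ] shift cm [-0.12 -0.02 -0.02] twist 0.006 tw rows 0.03164997159618547 dist rows 0.02131765742044969 t 17.975
```

View pics/w8.png

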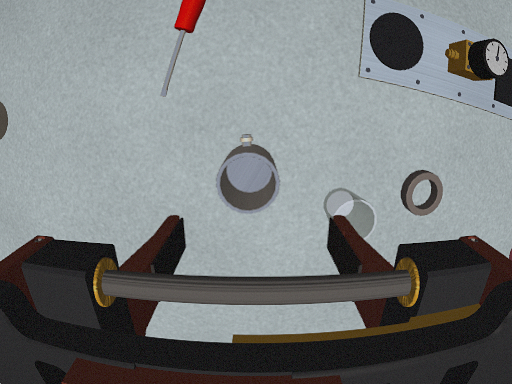

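```bash
python3 -c "
from h import *
s,c,T=snap('wrist','w8b')
g=cv2.medianBlur(cv2.cvtColor(c['image'],cv2.COLOR_BGR2GRAY),3)
print(g[182,205:292:3])
Y,X=np.indices(g.shape)
k=cont((g<150)&(np.hypot(X-248,Y-180)<50),(248,180));print(k.min(0),k.max(0))
k=k[(k[:,1]>185)];print(circ(plane(c,'wrist',k,70,T)))
print(plane(c,'wrist',(246,139),18,T))
go(464,229,45,-86)"
```

```text
[172 173 170 173 143  96  67  66  68 142 144 146 143 145 142 138 141 140
 140 139 139 117  77  74 140 166 170 172 171]
[216. 134.] [279. 213.]
(array([464.0985286 , 236.87937917]), np.float64(30.222024558098553))
[[500.47179226 242.38214145]]
pos [464.1 228.8 199. ] jaw -85.8 x [-0.001 -0.    -1.   ] shift cm [ 1.54e+01 -2.00e-02 -1.00e-02] twist 0.004 tw rows 0.023437137782777246 dist rows 2.566838008851847 t 18.075
```

```bash
python3 -c "
from h import *
from cell import eyes
c=eyes.camera('top')
print(plane(c,'top',(148.5,207.2),70),plane(c,'top',[(152.8,194.1),(155.9,223.8)],18))
go(464.1,236.5,45,-83)"
```

```text
[[461.77598958 232.76041435]] [[502.93946774 238.22313904]
 [426.12048613 227.67347893]]
pos [464.1 228.8 199.1] jaw -85.8 x [-0. -0. -1.] shift cm [15.41 -0.77 -0.06] twist -0.049 tw rows 0.2705938555183715 dist rows 2.571885451917824 t 18.125
```

```bash
python3 -m creep '[[8.7,[2,-0.62,-0.05],-0.06],[8.7,[4,0,0],0],[8.7,[4,0,0],0],[8.7,[3,0,0],0],[8.7,[2.4,0,0],0],[8.7,[0,0,0],0],[8.7,[0,0,0],0],[0,[0,0,0],0],[0,[0,0,0],0],[0,[0,0,0],0],[0,[0,0,0],0],[0,[0,0,0],0]]'; python3 -c "
from h import *
go(640.4,70,170,-91.6)
s,c,T=snap('wrist','w9')"
```

```text
clock: 19.62
position: [464.7, 235.9, 46.0]
orientation: [-148.2, 89.9, 39.3]
wrist_force: [-1.0, 1.7, 7.5]
grip_width: 0.717
pos [464.7 235.9  46. ] jaw -82.4 x [ 0.001  0.001 -1.   ] shift cm [-12.39  18.74 -15.25] twist 0.16 tw rows 0.8887511254429101 dist rows 4.525985680964305 t 19.625
```

View pics/w9.png

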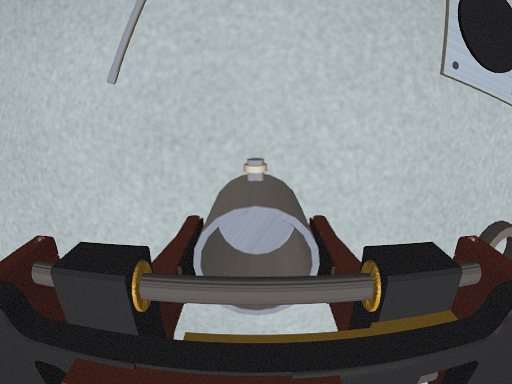

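```bash
python3 -m creep '[[0,[-3,0,0],0],[0,[-5,0,0],0],[0,[-4.4,0,0],0],[0,[0,4.68,-3.81],0],[0,[0,4.68,-3.81],0],[0,[0,4.68,-3.81],0],[0,[0,4.68,-3.81],0],[0,[0,0,0],0.16],[0,[0,0,0],0],[0,[0,0,0],0]]'; python3 -c "
from h import *
go(640.4,69.8,56,-91.6)
s,c,T=snap('wrist','w10')
go(640.4,69.8,56,-91.6)"
```

```text
clock: 20.92
position: [638.9, 70.6, 168.9]
orientation: [-0.6, 89.9, 178.1]
wrist_force: [0.9, 0.5, -3.2]
grip_width: 0.713
pos [638.9  70.6 168.9] jaw -91.3 x [-0.001  0.    -1.   ] shift cm [11.29  0.08 -0.16] twist 0.004 tw rows 0.02476858963815583 dist rows 1.8818739530035755 t 20.925
pos [639.1  70.7 169.1] jaw -91.4 x [-0.001  0.    -1.   ] shift cm [11.31  0.09 -0.15] twist 0.004 tw rows 0.022513770819363975 dist rows 1.8854301429139648 t 20.975
```

View pics/w10.png

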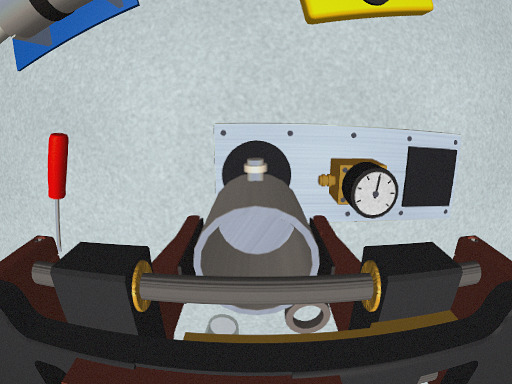

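```bash
python3 -m creep '[[0,[4,0.09,-0.15],0],[0,[4,0,0],0],[0,[2,0,0],0],[0,[0.7,0,0],0],[0,[0.3,0,0],0],[0,[0,0,0],0],[0,[0,0,0],0]]'; python3 -c "
from h import *
go(640.4,69.8,56,-91.6)"
```

```text
clock: 21.85
position: [642.2, 68.8, 60.5]
orientation: [-171.6, 89.9, 6.8]
wrist_force: [0.5, -0.2, -1.9]
grip_width: 0.715
pos [642.2  68.8  60.5] jaw -91.6 x [ 0.002  0.    -1.   ] shift cm [ 0.45 -0.1   0.18] twist -0.0 tw rows 0.0015369194763994133 dist rows 0.08176992122063079 t 21.85
```

```bash
python3 -m creep '[[0,[0.2,-0.05,0.1],0],[0,[0.1,0,0],0],[0,[0,0,0],0],[0,[0,0,0],0]]'; python3 -c "
from h import *
go(640.4,69.8,56,-91.6)"
```

```text
clock: 22.35
position: [640.4, 69.2, 56.3]
orientation: [47.7, 90.0, -133.9]
wrist_force: [0.9, -0.4, -3.0]
grip_width: 0.712
pos [640.4  69.2  56.3] jaw -91.6 x [-0. -0. -1.] shift cm [ 0.03 -0.06  0.01] twist -0.0 tw rows 0.001668471741829417 dist rows 0.01227627233351525 t 22.35
```

```bash
python3 -m creep '[[0,[0.08,-0.05,0],0],[0,[0,0,0],0],[0,[0,0,0],0],[8.7,[0,0,0],0],[8.7,[0,0,0],0],[8.7,[0,0,0],0],[8.7,[0,0,0],0],[8.7,[-2,0,0],0],[8.7,[-4,0,0],0],[8.7,[-6,0,0],0],[8.7,[0,0,0],0],[8.7,[0,0,0],0]]'; python3 -c "
from h import *
go(464,-241,190,-91.6)
s,c,T=snap('wrist','w11')
s,c,T=snap('wrist','w11')
g=cv2.medianBlur(cv2.cvtColor(c['image'],cv2.COLOR_BGR2GRAY),3)
"
```

```text
clock: 23.85
position: [640.5, 69.6, 176.6]
orientation: [179.7, 89.9, -1.9]
wrist_force: [-0.1, 0.8, -1.1]
grip_width: 0.993
pos [640.5  69.6 176.6] jaw -91.6 x [ 0.001 -0.    -1.   ] shift cm [-1.37 31.55 16.76] twist -0.0 tw rows 0.001974586125957735 dist rows 5.9584822665517505 t 23.85
```

View pics/w11.png

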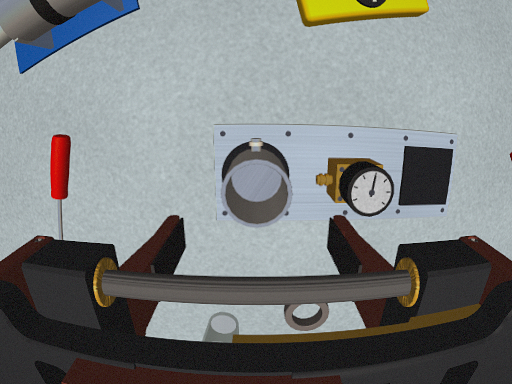

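```bash
python3 -c "
from h import *
s,c,T=snap('wrist','w11b')
g=cv2.medianBlur(cv2.cvtColor(c['image'],cv2.COLOR_BGR2GRAY),3)
# rim lower arc picked by eye: left 222,right 292,bottom 227
print(plane(c,'wrist',[(222,190),(292,190),(257,227)],80,T), circ(plane(c,'wrist',[(222,190),(292,190),(257,227)],80,T)))
"
python3 -m creep '[[8.7,[-0.22,5.26,2.8],0],[8.7,[-0.22,5.26,2.8],0],[8.7,[-0.22,5.26,2.8],0],[8.7,[-0.22,5.26,2.8],0],[8.7,[-0.22,5.26,2.8],0],[8.7,[-0.22,5.26,2.8],0],[8.7,[0,0,0],0],[8.7,[0,0,0],0]]'; python3 -c "
from h import *
s,c,T=snap('wrist','w12')
go(463.5,-241,33,-91.6)"
```

```text
[[643.65561486  97.94340485]
 [641.91588574  38.40601758]
 [608.84812027  69.1429759 ]] (array([638.87346916,  68.28903113]), np.float64(30.037489871694394))
clock: 25.0
position: [463.5, -240.5, 188.1]
orientation: [-48.2, 89.9, 130.2]
wrist_force: [-0.2, 0.2, 0.3]
grip_width: 0.994
pos [ 464.  -239.8  188.2] jaw -91.5 x [-0.001  0.001 -1.   ] shift cm [15.52  0.14  0.04] twist 0.001 tw rows 0.0072767314623748336 dist rows 2.5872974900910126 t 25.05
```

View pics/w12.png

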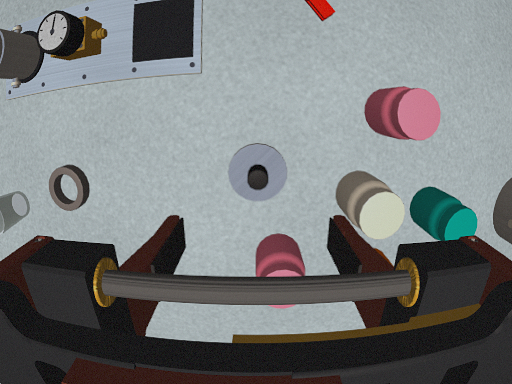

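```bash
python3 -c "
from h import *
s,c,T=snap('wrist','w12b')
g=cv2.medianBlur(cv2.cvtColor(c['image'],cv2.COLOR_BGR2GRAY),3)
Y,X=np.indices(g.shape)
k=cont((g<158)&(np.hypot(X-258,Y-172)<40),(258,172));print(len(k),k.min(0),k.max(0),circ(plane(c,'wrist',k,13,T)))
k=cont((g<60)&(np.hypot(X-258,Y-176)<25),(258,176));k=k[k[:,1]>=k[:,1].max()-10];print('knob',circ(plane(c,'wrist',k,47,T)))
print('jar',plane(c,'wrist',(383,215),85,T))
from cell import eyes
ct=eyes.camera('top')
# bases: tops at z85
for n,p in (('pinkA',(355.5,247)),('orange',(411.5,258)),('teal',(443.5,222.8)),('pinkB',(408.5,173)),('jar',(397.5,214.5))):print(n,plane(ct,'top',(p),85))
go(463.5,-241,33,-91.6)"
```

```text
164 [229. 143.] [287. 201.] (array([ 464.27545763, -242.147146  ]), np.float64(32.53041291072554))
knob (array([ 464.50936992, -242.23192717]), np.float64(9.585388728283187))
jar [[ 436.49227593 -361.13532781]]
pinkA [[ 358.79608935 -259.94304009]]
orange [[ 331.94381384 -387.29114606]]
teal [[ 412.20934308 -468.07281579]]
pinkB [[ 532.83887796 -396.07359959]]
jar [[ 433.31338275 -362.57116473]]
pos [ 464.3 -239.4  188.4] jaw -91.4 x [-0.     0.001 -1.   ] shift cm [15.54  0.18  0.07] twist 0.003 tw rows 0.014723925658961731 dist rows 2.5903797378320634 t 25.15
```

```bash
python3 -m creep '[[5,[4,0.28,-0.02],0],[5,[5,0,0],0],[5,[4,0,0],0],[5,[2,0,0],0],[5,[0.4,0,0],0],[5,[0,0,0],0],[5,[0,0,0],0]]'; python3 -c "
from h import *
go(464.4,-242.2,33,-91.6)"
```

```text
clock: 26.02
position: [464.7, -243.9, 35.8]
orientation: [159.0, 89.9, -22.6]
wrist_force: [0.9, 0.0, 0.5]
grip_width: 0.572
pos [ 464.7 -243.9   35.8] jaw -91.6 x [ 0.002 -0.001 -1.   ] shift cm [ 0.28 -0.17  0.03] twist 0.0 tw rows 0.0005798371540109257 dist rows 0.054867299126894586 t 26.025
```

```bash
python3 -m creep '[[5,[0.1,-0.05,0],0],[5,[0,0,0],0],[0,[0,0,0],0],[0,[0,0,0],0],[0,[0,0,0],0],[0,[0,0,0],0],[0,[0,0,0],0]]'; python3 -c "
from h import *
go(640.2,69.2,190,-91.6)
s,c,T=snap('wrist','w13')"
```

```text
clock: 26.9
position: [463.8, -243.3, 33.8]
orientation: [-81.6, 90.0, 96.8]
wrist_force: [0.6, 0.3, 0.3]
grip_width: 0.241
pos [ 463.8 -243.3   33.8] jaw -91.6 x [-0.  0. -1.] shift cm [-15.62 -31.73 -16.76] twist -0.0 tw rows 0.001185441813327656 dist rows 6.523013695764158 t 26.9
```

View pics/w13.png

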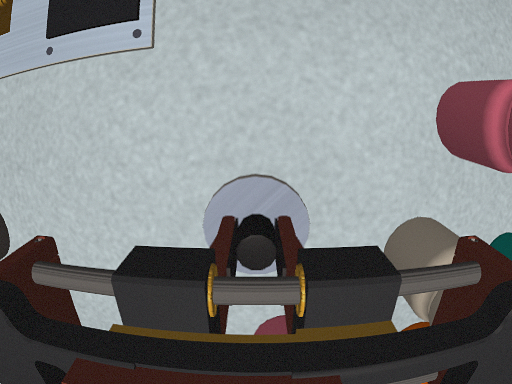

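```bash
python3 -m creep '[[0,[-4,0,0],0],[0,[-6,0,0],0],[0,[-5.6,0,0],0],[0,[0,-5.29,-2.79],0],[0,[0,-5.29,-2.79],0],[0,[0,-5.29,-2.79],0],[0,[0,-5.29,-2.79],0],[0,[0,-5.29,-2.79],0],[0,[0,-5.29,-2.79],0],[0,[0,0,0],0],[0,[0,0,0],0],[0,[0,0,0],0]]'; python3 -c "
from h import *
go(640,69.2,107,-91.6)
s,c,T=snap('wrist','w14')
s,c,T=snap('top','t14');s,c,T=snap('scene','s14')
go(640,69.2,107,-91.6)"
```

```text
clock: 28.45
position: [639.6, 66.9, 189.5]
orientation: [63.4, 89.9, -118.4]
wrist_force: [0.0, 0.1, -0.8]
grip_width: 0.242
pos [639.6  66.9 189.5] jaw -91.8 x [-0.001 -0.001 -1.   ] shift cm [ 8.25 -0.24 -0.04] twist -0.003 tw rows 0.016046394831955187 dist rows 1.375420946674331 t 28.45
pos [639.8  67.6 189.9] jaw -91.7 x [ 0.    -0.001 -1.   ] shift cm [ 8.29 -0.16 -0.01] twist -0.002 tw rows 0.012779630383192974 dist rows 1.3815033383446675 t 28.6
```

View pics/w14.png

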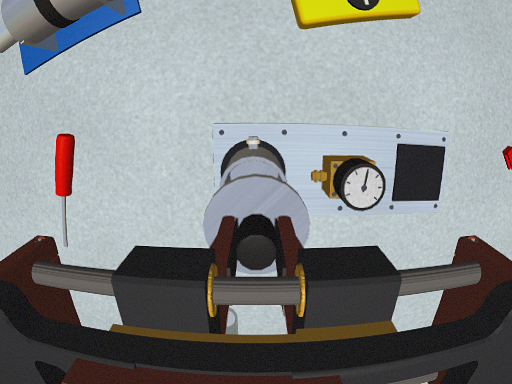

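View pics/s14.png

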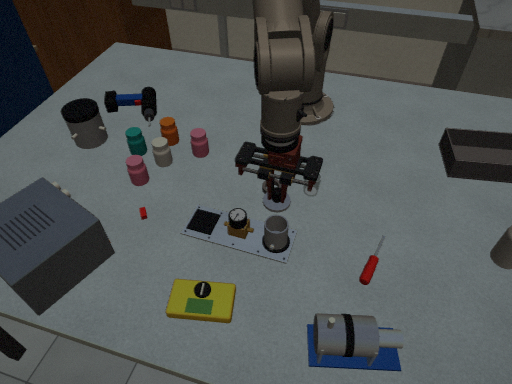

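```bash
python3 -m creep '[[0,[3,-0.1,0.03],0],[0,[2.5,0,0],0],[0,[1.3,0,0],0],[0,[0,0,0],0],[0,[0,0,0],0],[0,[0,0,0],0]]'; python3 -c "
from h import *
go(639.2,69.2,107,-91.6)
s,c,T=snap('scene','s15');im=c['image'];cv2.imwrite('pics/s15c.png',cv2.resize(im[140:270,200:340],None,fx=5,fy=4.6,interpolation=cv2.INTER_CUBIC))
go(639.2,69.2,107,-91.6)"
```

```text
clock: 29.35
position: [640.5, 70.3, 122.9]
orientation: [-170.4, 89.9, 8.0]
wrist_force: [0.9, -0.2, -0.4]
grip_width: 0.242
pos [640.5  70.3 122.9] jaw -91.6 x [ 0.002  0.    -1.   ] shift cm [1.59 0.12 0.13] twist -0.0 tw rows 0.002172151166802672 dist rows 0.2661446745606014 t 29.35
pos [640.4  70.3 122.7] jaw -91.6 x [ 0.002  0.    -1.   ] shift cm [1.57 0.12 0.12] twist -0.0 tw rows 0.0018013321886890855 dist rows 0.2637197818683313 t 29.4
```

View pics/s15c.png

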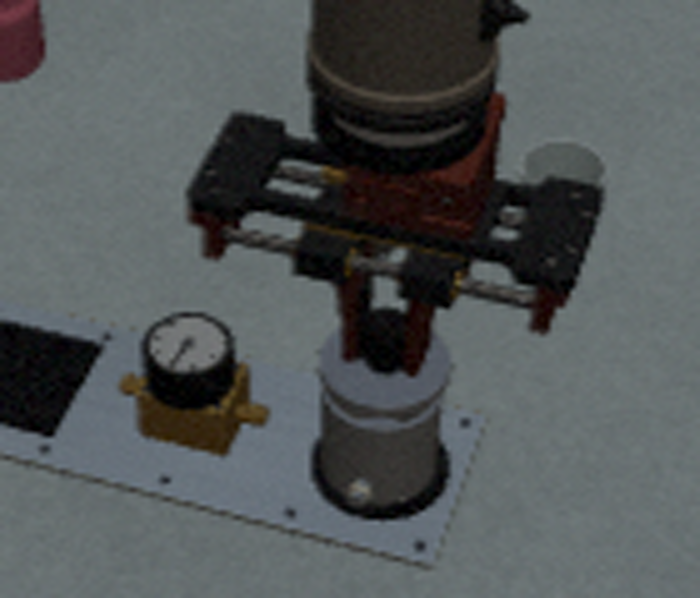

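```bash
python3 -m creep '[[0,[0.4,0.06,0.06],0],[0,[0.3,0,0],0],[0,[0.2,0,0],0],[0,[0,0,0],0],[0,[0,0,0],0]]'; python3 -c "
from h import *
go(639.2,69.2,107,-91.6)"
```

```text
clock: 30.02
position: [639.2, 69.6, 112.8]
orientation: [-54.1, 90.0, 124.2]
wrist_force: [-0.8, -0.9, -0.8]
grip_width: 0.244
pos [639.2  69.6 112.8] jaw -91.6 x [-0.  0. -1.] shift cm [ 0.58  0.04 -0.  ] twist -0.0 tw rows 0.0014547375255264958 dist rows 0.09619203072638238 t 30.025
```

```bash
python3 -m creep '[[0,[0.2,0.02,0],0],[0,[0.2,0,0],0],[0,[0.1,0,0],0],[0,[0,0,0],0],[0,[0,0,0],0]]'; python3 -m creep '[[0,[0.05,0,0],0],[0,[0.05,0,0],0],[0,[0,0,0],0],[0,[0,0,0],0]]'; python3 -c "
from h import *
go(639.2,69.2,107,-91.6)"
```

```text
clock: 30.65
position: [639.2, 69.4, 107.8]
orientation: [158.3, 90.0, -23.3]
wrist_force: [1.2, 0.5, -0.9]
grip_width: 0.245
clock: 31.15
position: [639.2, 69.4, 106.8]
orientation: [169.9, 90.0, -11.7]
wrist_force: [0.5, 0.4, 0.6]
grip_width: 0.245
pos [639.2  69.4 106.8] jaw -91.6 x [ 0. -0. -1.] shift cm [-0.02  0.02 -0.  ] twist -0.0 tw rows 0.001445284361345668 dist rows 0.004694234187884788 t 31.15
```

```bash
python3 -m creep '[[0,[0.04,0,0],0],[0,[0,0,0],0],[5,[0,0,0],0],[5,[0,0,0],0],[5,[0,0,0],0],[5,[-2,0,0],0],[5,[-4,0,0],0],[8.7,[-4,0,0],0],[8.7,[0,0,0],0],[8.7,[0,0,0],0]]'; python3 -c "
from h import *
go(435,-362,210,-91.6)
s,c,T=snap('wrist','w16')"
```

```text
clock: 32.4
position: [639.0, 69.3, 206.9]
orientation: [165.8, 90.0, -15.8]
wrist_force: [-0.2, -0.9, 1.4]
grip_width: 0.87
pos [639.   69.3 206.9] jaw -91.6 x [ 0.001 -0.    -1.   ] shift cm [-0.31 43.69 19.18] twist -0.0 tw rows 0.0019772715113749464 dist rows 7.952250781255835 t 32.4
```

View pics/w16.png

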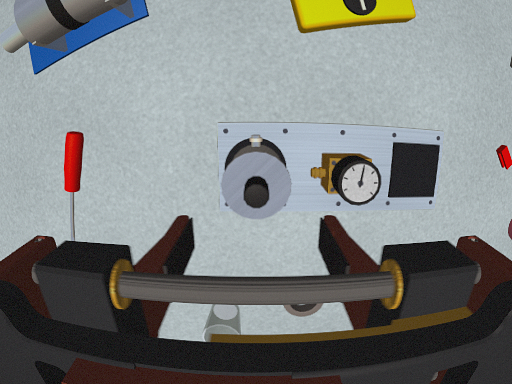

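Lid sits on the chamber (flange about (257,184)), flat-looking. On to the jar.

```bash
python3 -m creep '[[8.7,[0,5.46,2.4],0],[8.7,[0,5.46,2.4],0],[8.7,[0,5.46,2.4],0],[8.7,[0,5.46,2.4],0],[8.7,[0,5.46,2.4],0],[8.7,[0,5.46,2.4],0],[8.7,[0,5.46,2.4],0],[8.7,[0,5.46,2.4],0],[8.7,[0,0,0],0],[8.7,[0,0,0],0],[8.7,[0,0,0],0]]'; python3 -c "
from h import *
s,c,T=snap('wrist','w17')
go(435,-362,40,-91.6)"
```

```text
clock: 33.83
position: [435.8, -360.0, 206.0]
orientation: [-79.1, 89.9, 99.5]
wrist_force: [-0.8, 0.7, -0.3]
grip_width: 0.99
pos [ 435.8 -360.1  206.1] jaw -91.4 x [-0.     0.001 -1.   ] shift cm [16.61  0.21  0.08] twist 0.003 tw rows 0.014925911522804754 dist rows 2.7691148214806316 t 33.875
```

View pics/w17.png

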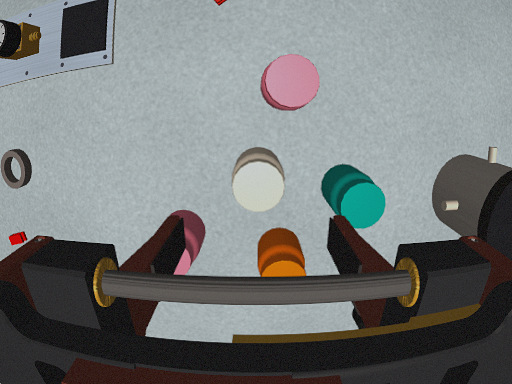

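```bash
python3 -c "
from h import *
s,c,T=snap('wrist','w17b')
im=c['image'];hsv=cv2.cvtColor(im,cv2.COLOR_BGR2HSV);Y,X=np.indices(hsv.shape[:2])
k=cont(((hsv[...,0]>22)&(hsv[...,0]<80)&(hsv[...,2]>170)&(np.hypot(X-258,Y-186)<40)),(258,186));print(k.min(0),k.max(0),hsv[186,258],hsv[186,320],circ(plane(c,'wrist',k,85,T)))
print(plane(c,'wrist',(258,186),85,T),plane(c,'wrist',[(345,183)],40,T))
go(435,-362,40,-91.6)"
```

```text
[232. 162.] [284. 211.] [ 51   9 205] [ 93  29 156] (array([ 434.31433449, -361.77694141]), np.float64(23.99529058831894))
[[ 435.52485248 -362.07103258]] [[ 424.48110222 -459.79704478]]
pos [ 435.7 -360.3  206.2] jaw -91.5 x [-0.     0.001 -1.   ] shift cm [16.62  0.18  0.07] twist 0.002 tw rows 0.01310927950153542 dist rows 2.77034484392188 t 33.925
```

```bash
python3 -m creep '[[8.7,[4,0.15,0.05],0],[8.7,[5,0,0],0],[8.7,[4,0,0],0],[8.7,[2.5,0,0],0],[8.7,[1,0,0],0],[8.7,[0,0,0],0],[8.7,[0,0,0],0],[0,[0,0,0],0],[0,[0,0,0],0],[0,[0,0,0],0],[0,[0,0,0],0],[0,[0,0,0],0]]'; python3 -c "
from h import *
go(634.9,-140.2,190,-91.6)
s,c,T=snap('wrist','w18')"
```

```text
clock: 35.42
position: [434.4, -363.0, 41.5]
orientation: [-70.6, 90.0, 107.8]
wrist_force: [-0.5, 2.1, 4.0]
grip_width: 0.635
pos [ 434.4 -363.    41.5] jaw -91.6 x [-0.  0. -1.] shift cm [-14.84 -22.84 -19.41] twist -0.0 tw rows 0.0011418342673375926 dist rows 5.574983661379313 t 35.425
```

View pics/w18.png

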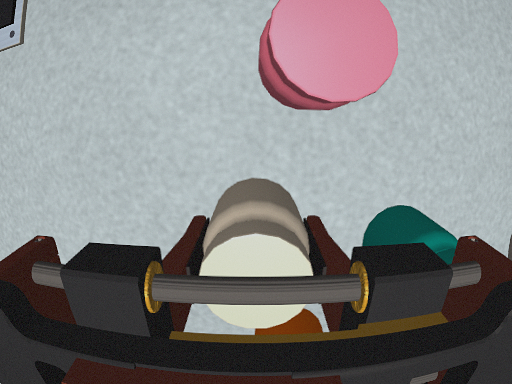

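```bash
python3 -m creep '[[0,[-4,0,0],0],[0,[-5.5,0,0],0],[0,[-5.3,0,0],0],[0,[0,-4.57,-3.88],0],[0,[0,-4.57,-3.88],0],[0,[0,-4.57,-3.88],0],[0,[0,-4.57,-3.88],0],[0,[0,-4.57,-3.88],0],[0,[0,0,0],0],[0,[0,0,0],0],[0,[0,0,0],0]]'; python3 -c "
from h import *
s,c,T=snap('wrist','w19')
go(634.6,-140.3,51.5,-91.6)"
```

```text
clock: 36.85
position: [633.7, -142.4, 189.0]
orientation: [45.5, 89.9, -136.3]
wrist_force: [-0.1, 0.1, -1.1]
grip_width: 0.627
pos [ 633.8 -142.4  189.1] jaw -91.8 x [-0.001 -0.001 -1.   ] shift cm [13.76 -0.22 -0.08] twist -0.003 tw rows 0.01689552679352658 dist rows 2.2944501140323528 t 36.9
```

View pics/w19.png

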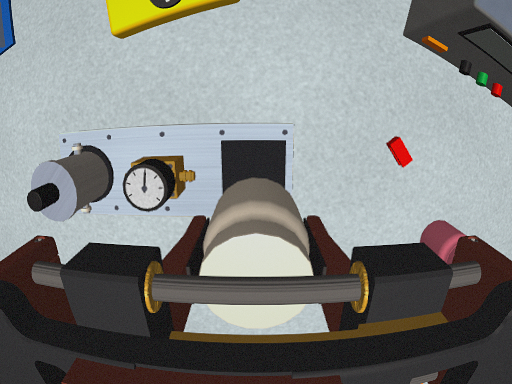

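```bash
python3 -m creep '[[0,[4,-0.15,-0.05],0],[0,[5,0,0],0],[0,[3,0,0],0],[0,[1,0,0],0],[0,[0.4,0,0],0],[0,[0,0,0],0],[0,[0,0,0],0],[0,[0,0,0],0]]'; python3 -c "
from h import *
go(634.6,-140.3,51.5,-91.6)"
```

```text
clock: 37.9
position: [635.8, -138.9, 56.3]
orientation: [169.1, 89.9, -12.5]
wrist_force: [0.3, 0.1, -1.5]
grip_width: 0.634
pos [ 635.8 -138.9   56.3] jaw -91.6 x [ 0.001 -0.    -1.   ] shift cm [0.48 0.14 0.12] twist -0.0 tw rows 0.0018289033526521256 dist rows 0.08522037447331011 t 37.9
```

```bash
python3 -m creep '[[0,[0.2,0.08,0.06],0],[0,[0.1,0,0],0],[0,[0,0,0],0],[0,[0,0,0],0]]'; python3 -c "
from h import *
go(634.6,-140.3,51.5,-91.6)"
```

```text
clock: 38.4
position: [634.7, -139.6, 52.3]
orientation: [-6.4, 90.0, 172.0]
wrist_force: [-0.1, -0.1, -1.2]
grip_width: 0.632
pos [ 634.7 -139.6   52.3] jaw -91.6 x [-0.  0. -1.] shift cm [0.08 0.07 0.  ] twist -0.0 tw rows 0.0014067940451437412 dist rows 0.01761954442190455 t 38.4
```

```bash
python3 -m creep '[[0,[0.1,0.06,0],0],[0,[0,0,0],0],[0,[0,0,0],0],[8.7,[0,0,0],0],[8.7,[0,0,0],0],[8.7,[0,0,0],0],[8.7,[0,0,0],0],[8.7,[-2,0,0],0],[8.7,[-4,0,0],0],[8.7,[-5,0,0],0],[8.7,[-5,0,0],0],[8.7,[0,-2,4],0],[8.7,[0,-2,5],0],[8.7,[0,-2,5],0],[8.7,[0,-2,5],0],[8.7,[0,0,0],0],[8.7,[0,0,0],0]]'; python3 -c "
from h import *
s,c,T=snap('wrist','w20');s,c,T=snap('scene','s20');cv2.imwrite('pics/s20c.png',cv2.resize(c['image'][150:280,160:320],None,fx=4.8,fy=4.5,interpolation=cv2.INTER_CUBIC))
s,c,T=snap('top','t20');cv2.imwrite('pics/t20c.png',cv2.resize(c['image'][110:240,180:340],None,fx=4.8,fy=4.5,interpolation=cv2.INTER_CUBIC))"
```

```text
clock: 40.52
position: [448.2, -55.2, 212.7]
orientation: [169.2, 89.8, -12.4]
wrist_force: [0.1, -0.4, -0.1]
grip_width: 0.989
```

View pics/w20.png

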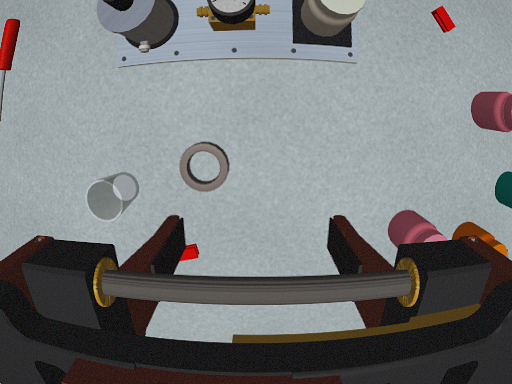

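View pics/s20c.png

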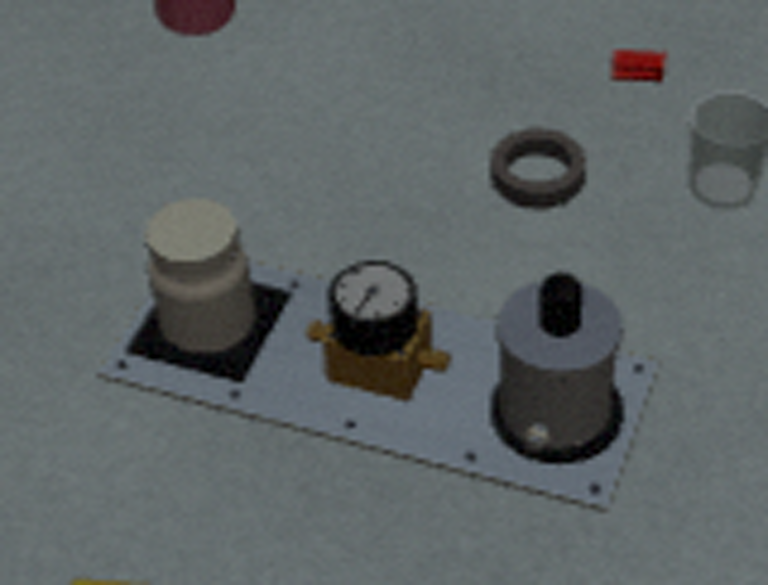

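View pics/t20c.png

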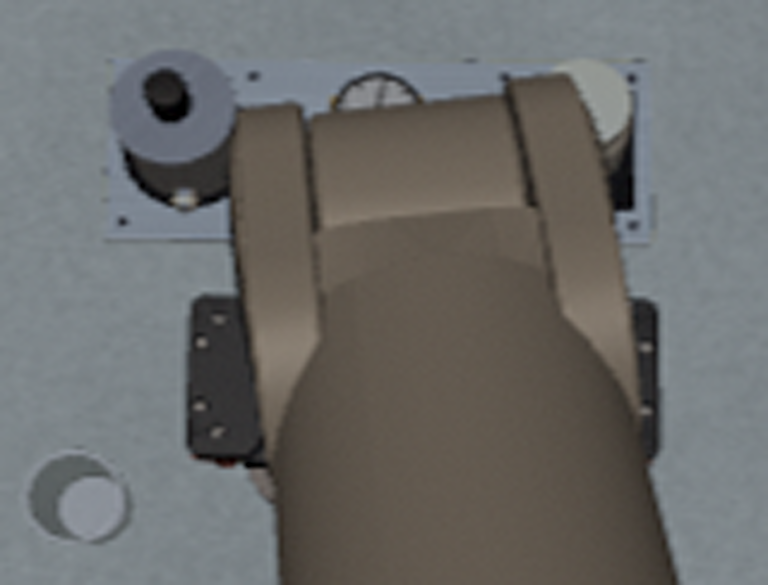

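```bash
python3 -c "
from h import *
from cell import eyes
a=eyes.camera('scene');b=eyes.camera('top')
S=lambda u,v:(160+u/4.8,150+v/4.5);P=lambda u,v:(180+u/4.8,110+v/4.5)
print('lid',plane(a,'scene',S(559,322),88),plane(b,'top',P(173,106),88))
print('knob',plane(a,'scene',S(560,286),120),plane(b,'top',P(163,89),120))
print('gauge',plane(a,'scene',S(374,291),76));print('jar',plane(a,'scene',S(192,231),95))
print('stubs',plane(a,'scene',[S(318,331),S(438,360)],26))
print('base chamber bottom front',plane(a,'scene',[S(557,446)],10))
o,d=ray(a,'scene',S(559,322));p,e=ray(b,'top',P(173,106));d=d[0];e=e[0]
t=np.linalg.lstsq(np.c_[d,-e],p-o,rcond=None)[0];print(o+d*t[0],p+e*t[1])
"
```

```text
lid [[640.85055184  69.72434128]] [[639.45912416  66.84761927]]
knob [[641.68826487  69.42099495]] [[638.38622909  67.82720017]]
gauge [[638.31967178 -33.76004029]]
jar [[ 638.97380727 -137.40391503]]
stubs [[638.23876093 -69.38082925]
 [639.42540677   1.97203738]]
base chamber bottom front [[668.4749375   78.59516811]]
[639.44390201  69.40550447  86.20746225] [640.07784688  67.08525835  86.12268937]
```

```bash
python3 -c "
from cell import state,ctrl
s=state();print(s['clock'],s['joint_velocities'].round(2));print(ctrl.hand_in())"
```

```text
40.775 [ 0.02 -0.06 -0.09  0.52 -0.07  0.03 -0.07]
the job is handed in; nothing more can be done
None
```

The flow-test rig is set out and handed in at about 41 s. The arm was clear of everything and nearly still. I placed the valve block on the board first, then the gauge on it, the chamber on the round pad, the lid on the chamber, and last the jar on the square pad.

Last checks from the scene and top cameras, which are good to about 2 mm:

| Item | Measured offset | Limit |
|---|---|---|
| Lid from the chamber's release spot | about 1 mm (scene), 3 mm (top) | 10 mm |
| Gauge from the board centre | about 2 mm | 10 mm, measured from the block |
| Valve block, midpoint between its stubs, from the board centre | about 2 mm, stubs in line within about 1° | 13 mm, 12° |
| Jar from the square pad's centre | about 5 mm in the scene view | 12 mm |

- **Lid seating:** The lid's flange top came out at 86 mm across two views, where 88 mm is expected. The knob sits directly above the flange, so it looks flat. The arm's height at release also matched the seated height.
- **Chamber:** I could not measure its centre again once the lid was on. Before that it was released within 1 mm of the pad centre, and the rim in the wrist picture agreed to about 2 mm.
- **Disagreement:** The jar's gripper release position says it is within 1 mm of the pad centre, against 5 mm by hand-picked pixels in the scene view. Both are inside the limit.
- **Beaker:** It stands upright and looks unmoved in the final pictures. I did not measure its position again.

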